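Hang the watering pail on the water font and hold the tap half open

ROBOT

A 6-joint arm with a two-finger parallel gripper is mounted at the origin on a cart in front of the work surface, level with it; the furniture and walls round the work are solid. World frame = base frame: x ahead of the robot, y to its left, z up, the work surface at z = 0. Lengths are in m, angles in rad, forces in N, time in s.
With the tool pointing down it reaches from about 0.35 to 0.95 m from the base axis. Payload 17.4 kg.
Tool frame: the origin (TCP) lies at the centre of the arm's flange, where the gripper is bolted on; the fingertips stand 186 mm ahead of it and the grasp point (between the pads) lies 167 mm ahead of it; z points along the fingers, y is the line along which they close (so a half turn about z gives the same grasp; the last joint's range is limited). The gripper opens to 93 mm and grips with 3 to 60 N. Pads are 15 mm wide; open, the fingers measure 128 mm over their backs; the gripper's body (75 mm by 188 mm) begins 65 mm behind the grasp point.
Start: joints at [-1.364, 0.116, 1.442, -0, 1.584, -0.038], TCP at [0.164, -0.655, 0.405] pointing down, gripper open.
Joint ranges: [-2.83, 2.83], [-0.83, 2.19], [0.07, 2.5], [-1.14, 4.28], [0.01, 3], [-2.97, 2.97]. Speed limits (rad/s): [1.89, 1.89, 2.22, 3.14, 3.14, 3.14].

INTERFACE

Orientations are given as a unit quaternion [w, x, y, z].
In Python, from cell import get_obs, imaging, job gives the robot as it stands.
- The arm moves only by the shell command python3 -m pendant 'ROWS' [OPENING] [FORCE]. ROWS is JSON, a list of rows, each an object of numbers: "x", "y", "z": the shift along the tool's x, y, z each as a share of 15 cm, from -1 to 1; "spin": the turn about the tool's z as a share of pi/2 rad, from -1 to 1. A call has 1 to 20 rows; each row is the pose to reach, as a shift and turn from the pose commanded when the call began, along the tool's axes at that moment; what a row does not reach only later rows make up. A row lasts 1/10 s, in which the tool goes at most 50 mm and 8.59 degrees, less where a joint would pass 70% of its speed; a pose out of reach is approached as far as the arm can. A call with a number of a shift or a turn outside -1 to 1 is refused whole. A call with a gripper value outside its range is refused whole. OPENING is the gripper's target within -1 to 1 (fully open at 1, half-way at 0, shut at -1), set as the call begins (- or left out, the last holds). The fingers move at their own pace and stop on an object; FORCE is the grip in N (left out, the last holds). Time passes only in rows, so rows that repeat a pose let the fingers close. It gives the time, the measured TCP pose, the force, the opening and the grip force at its end, in the units of the state.
- get_obs(): the state, without advancing time (a new reading comes with each control period).
- imaging.read_camera(name): name is "side" or "top" or "wrist"; returns the picture (384x512x3 uint8, blue, green, red); there is no depth.
- imaging.camera_model(name): a dict with "K" (3x3 intrinsics, pixels), "R" (3x3) and "t" (3): a world point X has camera coordinates R X + t; the wrist camera has in their place "T_tool_cam" (4x4, takes a point from camera to tool coordinates, whose origin is the TCP and whose axes are the flange's). Camera axes: x right, y down, z forward; pixel columns grow to the right and rows downward; lengths in m; the calibration is good to about 2 mm. A picture is of the moment at which its call begins: read the wrist's pose just before it. camera_model takes no time and is no camera call.
- job.sign_off(): hands the job in; it is judged then, once.
The state is a dict: "clock": time; "qpos": joint angles; "qvel": joint speeds; "joint_torque": joint torques, N m; "position": TCP position; "orientation": TCP orientation; "wrist_force": force on the tool from outside, world axes, zero at the start; "wrist_torque": the same for the moment, N m; "gripper_width": finger opening in m; "grasp_force": force on a finger pad.
Only numpy, scipy, OpenCV 4.12 (cv2) and the standard library are available. Lean on these libraries where they do the work, as an engineer would, in place of code of your own. Each camera call takes 0.05 s, during which the arm holds its last target. There are 200 camera calls.

TASK

The herbs need watering: hang the small white enamel pail by its arched handle in the hook on top of the water font's spout and let go, so that it hangs free and still under the nozzle. Only then press the font's spring-loaded thumb lever down until it is half open, that is, until the lever lies level, and keep it there: your program finishes while still holding the lever level, because it springs shut when released. Leave everything else on the worktop where it stands.

Things in the scene. Friction and masses are not known exactly. Their poses are not given: they have to be found in the camera images.
- pail: Small empty white enamel pail, blue rim and handle, 0.11 to 0.22 kg; bowl 75 mm high, 94 mm wide. Origin: centre of its underside, z up. Its rigid arched handle (8 mm round bar) stands in its y-z plane: legs at y = +-52 mm, straight level top bar from y = -38 to +38 mm, axis 171 mm above the underside, 92 mm open between rim and bar.
- handle_mid (a point): Middle of the top bar of the pail's handle, on the bar's axis (171 mm above the pail's underside). The bar runs along y. Keep this middle free for the hook: pinch the bar beside it, for example 28 mm off.
- font: Fixed steel drinking-water font. Origin: column's axis at the worktop, z up. Tray 245 x 108 x 17 mm, column 42 mm thick, valve body on it (top 228 mm high); a level spout (18 mm thick, axis 204 mm high) runs along its -x axis to 146 mm from the column's axis. A nozzle 21 mm wide points down below the hook, mouth 178 mm high.
- hook (a point): Bottom of the font's pail hook, a V-shaped cradle on the spout, open upwards, 22 mm wide in y; 125 mm from the column's axis, 215 mm high; axes as the font's. Front lip (x = -21 mm) rises 16 mm, rear flank (x = +19) 12 mm. The seated bar lies along y, its axis 4 to 8 mm above this point. Way in: from -x with the bar's axis 25 to 45 mm above this point (rim passes below the nozzle), then down.
- lever_pad (a point): Centre of the top of the thumb lever's black pad (34 x 30 mm, blue dot); moves with the lever. The lever points along the font's -x above the valve body; pivot at font x = +15 mm, 243 mm high, pad centre 66 mm from it. Pad height: 262 mm at rest (lever sloping 0.22 rad up), 248 mm with the lever level, 234 mm at the stop.
- tap_lever (a joint): Angle of the thumb lever, rad: 0 at rest (shut), 0.22 level (half open), 0.44 fully open at its stop; it grows as the pad is pressed down. A spring shuts it: about 3 N at the pad at rest, 6 N level, 9 N at the stop.
- mug: Bystander: white mug, 88 mm high, 84 mm wide with a handle. Origin: underside, near the centre.
- canister: Bystander: cream canister with a wooden lid, 107 mm wide, 150 mm high. Origin: centre of the underside.
- spice_red: Bystander: spice jar with red cap, 45 mm wide, 106 mm high. Origin: centre of the underside.
- spice_two: Bystander: second spice jar with red cap, 45 mm wide, 106 mm high. Origin: centre of the underside.
- apple_a: Bystander: apple, 71 mm wide, on the cutting board at the right. Origin: its underside.
- apple_b: Bystander: another apple beside it, 71 mm wide. Origin: its underside.

How it is judged:
By the outcome, as a careful person would: the job done as asked, in the order asked, and still so for the second after the job is handed in, while the arm keeps its last pose, push and grip.
It also fails if it takes over 50 s, if anything falls off the work surface, if the arm or the gripper's body presses on something with over 40 N, if the wrist force passes 120 N, or if a joint passes its speed limit or range.

## Working session

There is one attempt and no reset: what is moved stays moved. The work goes in short steps, Python scripts to look and compute and a shell command to move; the robot and the scene stay as the last step left them, time stands still between calls to the robot, and variables do not carry over. Pictures are saved under pics/ and viewed, at most 14 in all, crops included, and the job is handed in when it is done.

```bash
mkdir -p pics; ls; python3 - <<'E'
from cell import get_obs, imaging
import cv2, numpy as np
o=get_obs(); print(o)
ims=[imaging.read_camera(n) for n in("side","top","wrist")]
for n,i in zip(("side","top","wrist"),ims): cv2.imwrite(f"pics/{n}0.png",i)
cv2.imwrite("pics/all0.png",cv2.resize(np.hstack(ims[:2]),(800,300)))
for n in("side","top","wrist"): print(n,{k:np.round(v,4).tolist() for k,v in imaging.camera_model(n).items()})
E
```

```text
pics
{'clock': 0.0, 'qpos': array([-1.36383537e+00,  1.16476285e-01,  1.44226908e+00,  4.07016841e-05,
        1.58398979e+00, -3.78191529e-02]), 'qvel': array([ 0.0021046 ,  0.00025775,  0.00029942,  0.00165368, -0.00159233,
       -0.00058032]), 'joint_torque': array([-1.38104657e-03, -7.21269679e+01, -6.22613168e+01,  7.78802228e-02,
        2.37807533e-02, -1.64445246e-04]), 'position': array([ 0.1635666 , -0.65489089,  0.40400923]), 'orientation': array([-5.70929597e-04,  9.92519488e-01,  1.22084964e-01, -2.79772641e-05]), 'wrist_force': array([ 0.4330846 , -0.71585978,  0.42554998]), 'wrist_torque': array([0.01416278, 0.00951503, 0.06049397]), 'grasp_force': 0.0, 'gripper_width': 0.09307038123230213}
side {'K': [[480.1277, 0.0, 253.1118], [0.0, 480.1277, 191.9715], [0.0, 0.0, 1.0]], 'R': [[0.9861, -0.1659, -0.0133], [-0.1172, -0.6353, -0.7633], [0.1181, 0.7542, -0.6459]], 't': [-0.5633, 0.2308, 1.1644]}
top {'K': [[423.9167, 0.0, 257.1758], [0.0, 423.9167, 182.0553], [0.0, 0.0, 1.0]], 'R': [[0.0263, -0.9993, 0.0252], [-0.9822, -0.0305, -0.1852], [0.1859, -0.0198, -0.9824]], 't': [-0.0058, 0.5784, 1.0576]}
wrist {'K': [[280.2837, 0.0, 255.344], [0.0, 280.2837, 189.1702], [0.0, 0.0, 1.0]], 'T_tool_cam': [[-0.0004, -0.9647, -0.2633, 0.0725], [1.0, -0.0006, 0.0006, 0.0003], [-0.0008, -0.2633, 0.9647, 0.02], [0.0, 0.0, 0.0, 1.0]]}
```

View pics/side0.png

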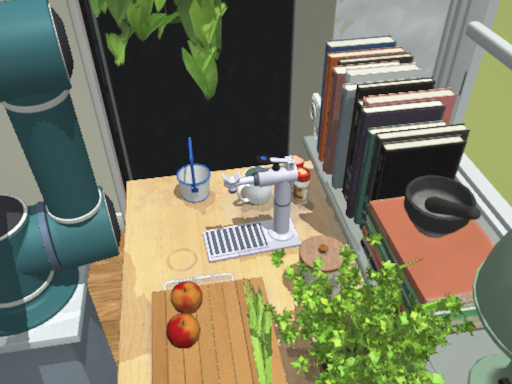

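View pics/top0.png

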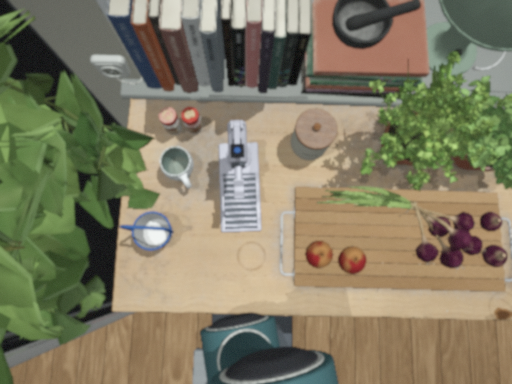

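The side view shows the pail at about (193,183) with its handle nearly edge-on at (190,160), and the font with its column at (283,215) and spout running left to about (232,183). The top view shows the pail at (153,232) with its bar running level from (122,227), and the font tray at (240,187) with the lever dot near (237,150).

```bash
python3 - <<'E'
import cv2, numpy as np
t=cv2.imread("pics/top0.png"); s=cv2.imread("pics/side0.png")
for n,i in (("top",t),("side",s)):
    h=cv2.cvtColor(i,cv2.COLOR_BGR2HSV)
    m=cv2.inRange(h,(100,110,50),(125,255,255))
    k,l,st,c=cv2.connectedComponentsWithStats(m)
    for j in range(1,k):
        if st[j,4]>5: print(n,st[j].tolist(),c[j].round(1).tolist())
a=cv2.resize(t[100:270,110:280],(400,400),interpolation=cv2.INTER_CUBIC)
b=cv2.resize(s[125:265,170:310],(400,400),interpolation=cv2.INTER_CUBIC)
cv2.imwrite("pics/crop0.png",np.hstack([a,b]))
E
```

```text
top [113, 18, 8, 12, 32] [116.5, 22.5]
top [122, 19, 14, 21, 46] [128.4, 27.0]
top [122, 37, 6, 6, 11] [124.3, 39.6]
top [136, 42, 8, 16, 32] [139.4, 49.2]
top [127, 46, 9, 9, 25] [131.0, 48.4]
top [135, 57, 23, 30, 184] [146.5, 71.6]
top [233, 146, 9, 8, 52] [236.8, 149.6]
top [123, 225, 23, 6, 51] [132.5, 226.9]
top [162, 228, 9, 5, 16] [167.5, 229.2]
side [330, 43, 65, 9, 179] [362.3, 47.1]
side [326, 46, 3, 7, 17] [326.8, 48.9]
side [323, 82, 1, 7, 7] [323.0, 85.0]
side [321, 106, 1, 6, 6] [321.0, 108.5]
side [320, 115, 1, 7, 7] [320.0, 118.0]
side [319, 126, 1, 7, 7] [319.0, 129.0]
side [176, 137, 35, 55, 316] [191.9, 166.2]
side [318, 138, 1, 6, 6] [318.0, 140.5]
side [260, 156, 7, 5, 26] [263.2, 157.7]
```

View pics/crop0.png

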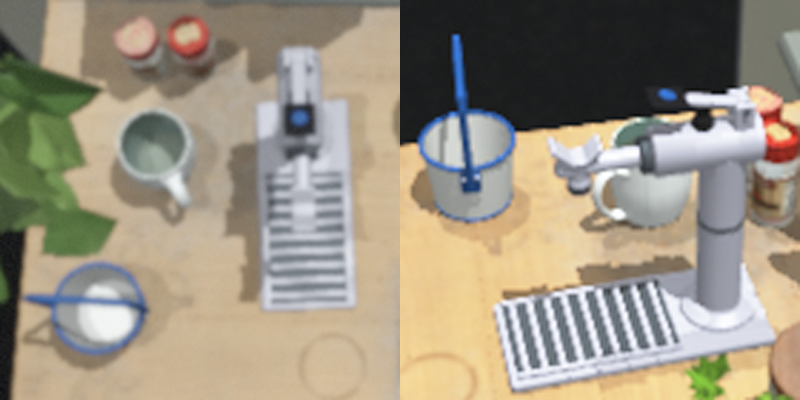

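The crop shows the rim ellipse centred at top (152.5,231), the bar's left end at top (121.5,226), and tray corners at top (219,143), (257.5,142.5), (261,229.5) and (222.6,231). The hook V sits at about side (232,181). I'll turn these into points.

```bash
cat > h.py <<'E'
import numpy as np, cv2
from cell import get_obs, imaging
from scipy.spatial.transform import Rotation as Ro
def tool():
    o=get_obs(); w,x,y,z=o["orientation"]; return Ro.from_quat([x,y,z,w]).as_matrix(), o["position"]
def ray(n,uv,pose=None):
    c=imaging.camera_model(n); d=np.linalg.inv(c["K"])@[*uv,1]
    if n=="wrist":
        R,p=pose; T=c["T_tool_cam"]; return R@T[:3,3]+p, R@T[:3,:3]@d
    return -c["R"].T@c["t"], c["R"].T@d
def plane(n,uv,z,pose=None):
    o,d=ray(n,uv,pose); return o+d*(z-o[2])/d[2]
def tri(*rs):
    A=sum(np.eye(3)-np.outer(d,d)/(d@d) for o,d in rs); b=sum((np.eye(3)-np.outer(d,d)/(d@d))@o for o,d in rs)
    return np.linalg.solve(A,b)
E
python3 - <<'E'
from h import *
np.set_printoptions(precision=4,suppress=True)
tc=lambda a,b:(a/2.3529+110-.3,b/2.3529+100-.3); sc=lambda a,b:((a-400)/2.857+170-.3,b/2.857+125-.3)
print("tray",*[plane("top",tc(*p),.017) for p in((257,102),(347,100),(355,305),(265,308))])
print("trayside",*[plane("side",sc(*p),.017) for p in((496,305),(512,388),(772,342))])
print("dot",tri(ray("top",(236.8,149.6)),ray("side",(263.2,157.7))))
print("rim top/side",plane("top",tc(100,308),.075),plane("side",sc(467,141),.075))
print("bar",plane("top",tc(27,297),.171),plane("top",tc(110,304),.171))
print("barside",plane("side",sc(456,40),.171))
print("hook",plane("side",sc(577,160),.215), plane("top",tc(303,205),.22),"tip",plane("top",tc(303,229),.204))
R,p=tool(); print(R,p)
E
```

```text
tray [0.6913 0.1182 0.017 ] [0.6973 0.013  0.017 ] [ 0.4579 -0.0024  0.017 ] [0.4517 0.0989 0.017 ]
trayside [0.4529 0.094  0.017 ] [ 0.4577 -0.0109  0.017 ] [0.6942 0.0022 0.017 ]
dot [0.6087 0.0607 0.2625]
rim top/side [0.4427 0.2706 0.075 ] [0.4441 0.272  0.075 ]
bar [0.4449 0.3203 0.171 ] [0.4404 0.2399 0.171 ]
barside [0.4451 0.3099 0.171 ]
hook [0.5314 0.0486 0.215 ] [0.5349 0.0553 0.22  ] tip [0.5145 0.0549 0.204 ]
[[ 0.9702  0.2424 -0.0002]
 [ 0.2424 -0.9702  0.0009]
 [ 0.     -0.0009 -1.    ]] [ 0.1636 -0.6549  0.4042]
```

The measurements agree with each other: the column is at about (0.659,0.064) with font yaw near +0.065, and the hook is at about (0.534,0.056). The pail is at about (0.443,0.271) with its bar direction close to (0.056,1). I'll move there now.

```bash
python3 -m pendant '[{"x":0.3,"y":-0.28,"z":-0.2,"spin":-0.09},{"x":0.6,"y":-0.55,"z":-0.4,"spin":-0.18},{"x":0.95,"y":-0.85,"z":-0.65,"spin":-0.27},{"x":0.95,"y":-0.85,"z":-0.65,"spin":-0.36},{"x":0.95,"y":-0.85,"z":-0.65,"spin":-0.45},{"x":0.95,"y":-0.85,"z":-0.65,"spin":-0.54},{"x":0.95,"y":-0.85,"z":-0.65,"spin":-0.63},{"x":0.95,"y":-0.85,"z":-0.65,"spin":-0.72},{"x":0.95,"y":-0.85,"z":-0.65,"spin":-0.81},{"x":0.95,"y":-0.85,"z":-0.65,"spin":-0.81}]'
python3 -m pendant '[{"x":0.3,"y":0.1},{"x":0.6,"y":0.2},{"x":0.9,"y":0.3},{"x":1,"y":0.4},{"x":1,"y":0.4}]'
python3 - <<'E'
from h import *
R,p=tool(); print(R.round(4).tolist(),p, get_obs()["qpos"].round(3), get_obs()["clock"])
a,b=ray("top",(152,192)),ray("side",(208,97)); X=tri(a,b); print("leaf",X,[np.linalg.norm(np.cross(X-o,d/np.linalg.norm(d))) for o,d in(a,b)])
E
```

```text
clock: 1.15
position: [0.271, -0.4966, 0.502]
orientation: [-0.0, 0.725, 0.689, 0.0]
wrist_force: [0.4, -1.1, -0.7]
gripper_width: 0.0931
grasp_force: 0.0
[[0.051, 0.9987, -0.0002], [0.9987, -0.051, 0.0003], [0.0003, -0.0002, -1.0]] [ 0.27095588 -0.49662816  0.50203387] [-1.116 -0.131  1.531  0.     1.741 -1.065] 1.15
leaf [0.4996084  0.21609373 0.34650123] [np.float64(0.0019692925951114507), np.float64(0.0019692925951115153)]invalid input
```

The second call was refused, probably because each row needs all four keys. The leaf tip could be close to the pail, so I'll look at the foliage before going in.

```bash
python3 - <<'E'
import cv2, numpy as np
t=cv2.imread("pics/top0.png"); s=cv2.imread("pics/side0.png")
a=cv2.resize(t[90:290,0:200],(400,400),interpolation=cv2.INTER_CUBIC)
b=cv2.resize(s[0:200,60:260],(400,400),interpolation=cv2.INTER_CUBIC)
cv2.imwrite("pics/crop1.png",np.hstack([a,b]))
E
```

```text
(no output)
```

View pics/crop1.png

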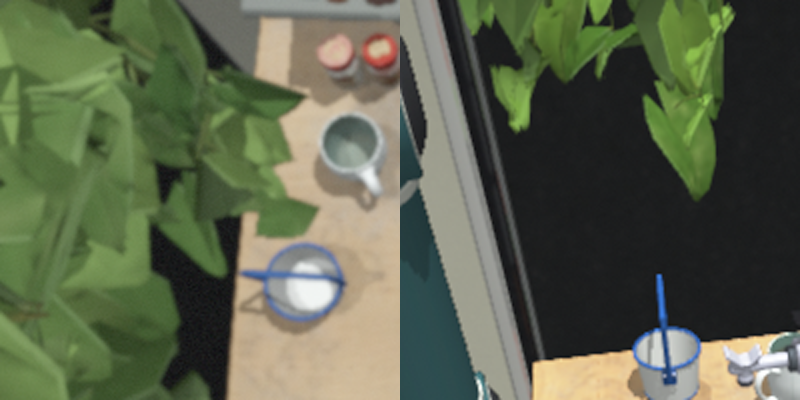

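The top crop shows leaf tips at about (159,194), (150,137) and (112,226). The side crop shows leaf tips at (210,97), (117,65), (180,50) and (227,5).

```bash
python3 - <<'E'
from h import *
for t in((159,194),(150,137),(112,226),(95,285),(147,160)):
  for s in((210,97),(117,65),(180,50),(227,5),(140,40)):
    a,b=ray("top",t),ray("side",s); X=tri(a,b); print(t,s,X.round(3),np.round(np.linalg.norm(np.cross(X-a[0],a[1]/np.linalg.norm(a[1]))),3))
for z in(.3,.4,.5,.6,.7,.8): print(z,*[plane("side",s,z).round(2) for s in((210,97),(117,65))],*[plane("top",t,z).round(2) for t in((159,194),(150,137),(112,226))])
E
python3 -m pendant '[{"x":0.3,"y":0.1,"z":0,"spin":0},{"x":0.6,"y":0.2,"z":0,"spin":0},{"x":0.9,"y":0.3,"z":0,"spin":0},{"x":1.0,"y":0.4,"z":0,"spin":0},{"x":1.0,"y":0.4,"z":0,"spin":0}]'
```

```text
(159, 194) (210, 97) [0.499 0.201 0.353] 0.006
(159, 194) (117, 65) [0.392 0.149 0.501] 0.079
(159, 194) (180, 50) [0.46  0.17  0.493] 0.012
(159, 194) (227, 5) [0.505 0.152 0.579] 0.046
(159, 194) (140, 40) [0.417 0.153 0.538] 0.048
(150, 137) (210, 97) [0.551 0.214 0.365] 0.048
(150, 137) (117, 65) [0.429 0.138 0.538] 0.121
(150, 137) (180, 50) [0.501 0.177 0.508] 0.056
(150, 137) (227, 5) [0.547 0.172 0.575] 0.007
(150, 137) (140, 40) [0.452 0.15  0.563] 0.088
(112, 226) (210, 97) [0.473 0.301 0.297] 0.038
(112, 226) (117, 65) [0.363 0.238 0.451] 0.061
(112, 226) (180, 50) [0.436 0.252 0.454] 0.012
(112, 226) (227, 5) [0.486 0.211 0.563] 0.071
(112, 226) (140, 40) [0.391 0.233 0.499] 0.029
(95, 285) (210, 97) [0.416 0.304 0.313] 0.096
(95, 285) (117, 65) [0.312 0.28  0.42 ] 0.016
(95, 285) (180, 50) [0.389 0.266 0.454] 0.059
(95, 285) (227, 5) [0.447 0.205 0.584] 0.11
(95, 285) (140, 40) [0.346 0.261 0.483] 0.015
(147, 160) (210, 97) [0.532 0.226 0.349] 0.026
(147, 160) (117, 65) [0.415 0.154 0.518] 0.106
(147, 160) (180, 50) [0.485 0.187 0.495] 0.039
(147, 160) (227, 5) [0.531 0.175 0.572] 0.024
(147, 160) (140, 40) [0.439 0.162 0.547] 0.073
0.3 [0.51 0.3  0.3 ] [0.26 0.54 0.3 ] [0.5  0.21 0.3 ] [0.62 0.24 0.3 ] [0.43 0.3  0.3 ]
0.4 [0.5  0.12 0.4 ] [0.29 0.32 0.4 ] [0.49 0.19 0.4 ] [0.59 0.21 0.4 ] [0.43 0.27 0.4 ]
0.5 [ 0.49 -0.06  0.5 ] [0.32 0.1  0.5 ] [0.47 0.17 0.5 ] [0.56 0.19 0.5 ] [0.42 0.24 0.5 ]
0.6 [ 0.48 -0.24  0.6 ] [ 0.35 -0.12  0.6 ] [0.46 0.15 0.6 ] [0.53 0.17 0.6 ] [0.41 0.21 0.6 ]
0.7 [ 0.47 -0.42  0.7 ] [ 0.38 -0.34  0.7 ] [0.44 0.13 0.7 ] [0.5  0.14 0.7 ] [0.4  0.17 0.7 ]
0.8 [ 0.46 -0.61  0.8 ] [ 0.41 -0.56  0.8 ] [0.42 0.11 0.8 ] [0.47 0.12 0.8 ] [0.4  0.14 0.8 ]
clock: 1.65
position: [0.34, -0.3481, 0.5026]
orientation: [0.0, 0.726, 0.687, 0.0]
wrist_force: [-0.6, -0.4, -0.7]
gripper_width: 0.0931
grasp_force: 0.0
```

The leaf tips can't be pinned down this way. The pail can't be reached except beside them, so I'll approach on the -y side and watch the forces.

```bash
A='';
python3 -m pendant '[{"x":0.3,"y":0.03,"z":0,"spin":0},{"x":0.6,"y":0.06,"z":0,"spin":0},{"x":0.9,"y":0.09,"z":0,"spin":0},{"x":1.0,"y":0.12,"z":0,"spin":0}]'
python3 -m pendant '[{"x":0.3,"y":0.03,"z":0,"spin":0},{"x":0.6,"y":0.06,"z":0,"spin":0},{"x":0.9,"y":0.09,"z":0,"spin":0},{"x":1.0,"y":0.12,"z":0,"spin":0}]'
python3 -m pendant '[{"x":0.25,"y":0.03,"z":0,"spin":0},{"x":0.5,"y":0.06,"z":0,"spin":0},{"x":0.75,"y":0.09,"z":0,"spin":0},{"x":0.9,"y":0.12,"z":0,"spin":0},{"x":0.9,"y":0.12,"z":0,"spin":0},{"x":0.9,"y":0.12,"z":0,"spin":0}]'
python3 - <<'E'
from h import *
np.set_printoptions(precision=4,suppress=True)
R,p=tool(); print(R,p)
ims=[imaging.read_camera(n) for n in("side","wrist")]
cv2.imwrite("pics/w1.png",ims[1]); cv2.imwrite("pics/two1.png",cv2.resize(np.hstack(ims),(800,300)))
E
```

```text
clock: 2.05
position: [0.3646, -0.199, 0.5027]
orientation: [0.0, 0.727, 0.687, 0.0]
wrist_force: [0.6, -0.3, 0.1]
gripper_width: 0.0928
grasp_force: 0.0
clock: 2.45
position: [0.3908, -0.0501, 0.5025]
orientation: [0.0, 0.726, 0.687, 0.0]
wrist_force: [0.2, -1.1, 0.5]
gripper_width: 0.0926
grasp_force: 0.0
clock: 3.05
position: [0.4164, 0.0812, 0.502]
orientation: [-0.0, 0.726, 0.687, -0.0]
wrist_force: [-0.6, -0.5, -0.2]
gripper_width: 0.0932
grasp_force: 0.0
[[ 0.0553  0.9985 -0.0006]
 [ 0.9985 -0.0553 -0.0004]
 [-0.0004 -0.0006 -1.    ]] [0.4164 0.0812 0.502 ]
```

View pics/two1.png

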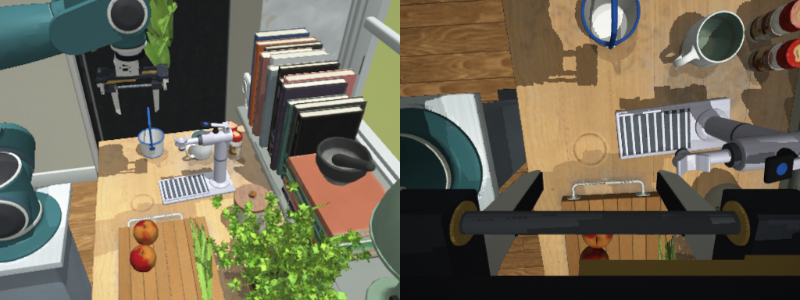

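No foliage is in the gripper's way: the wrist view shows the pail at the top (wrist px about (270,30)), the tray, and the font with its dot. I'll go on.

```bash

python3 -m pendant '[{"x":0.2,"y":0.03,"z":0,"spin":0},{"x":0.4,"y":0.06,"z":0,"spin":0},{"x":0.6,"y":0.08,"z":0,"spin":0},{"x":0.8,"y":0.1,"z":0,"spin":0},{"x":0.8,"y":0.1,"z":0,"spin":0},{"x":0.8,"y":0.1,"z":0,"spin":0}]'
python3 - <<'E'
from h import *
np.set_printoptions(precision=4,suppress=True)
R,p=tool(); print(R,p)
i=imaging.read_camera("wrist"); cv2.imwrite("pics/w2.png",i)
m=cv2.inRange(cv2.cvtColor(i,cv2.COLOR_BGR2HSV),(100,110,50),(125,255,255))
k,l,st,c=cv2.connectedComponentsWithStats(m)
for j in range(1,k):
    if st[j,4]>30: print(st[j].tolist(),c[j].round(1).tolist())
E
```

```text
clock: 3.75
position: [0.4378, 0.1998, 0.5021]
orientation: [0.0, 0.726, 0.688, -0.0]
wrist_force: [-0.2, -0.4, -0.6]
gripper_width: 0.0928
grasp_force: 0.0
[[ 0.0544  0.9985 -0.0004]
 [ 0.9985 -0.0544 -0.0004]
 [-0.0004 -0.0003 -1.    ]] [0.4378 0.1998 0.5021]
[223, 60, 70, 101, 1259] [257.6, 109.5]
```

View pics/w2.png

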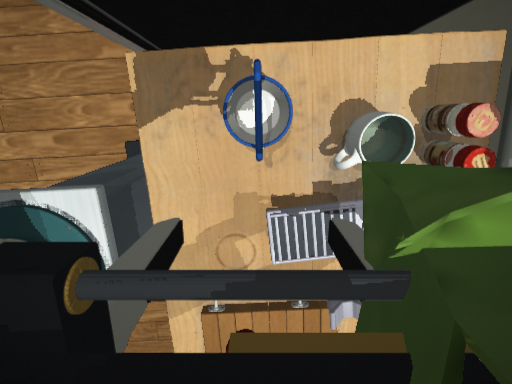

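The view shows the pail's bar as a vertical line from (257,62) to (260,158) with the rim around it. A leaf tip sits at about (400,245), which places it where the gripper's body already is, and no force shows. So the foliage gives way. I'll refine the bar position now.

```bash
python3 - <<'E'
from h import *
np.set_printoptions(precision=4,suppress=True)
i=cv2.imread("pics/w2.png"); P=tool()
m=cv2.inRange(cv2.cvtColor(i,cv2.COLOR_BGR2HSV),(100,110,50),(125,255,255))
v=np.array([r for r in range(84,136)]); u=np.array([np.nonzero(m[r,248:270])[0].mean()+248 for r in v])
a,b=np.polyfit(v,u,1); print("fit",a,b,np.ptp(u-a*v-b))
A,B=[plane("wrist",(a*r+b,r),.174,P) for r in(75,145)]; d=(A-B)/np.linalg.norm(A-B); print(A,B,"dir",d)
print("ends",*[plane("wrist",(a*r+b,r),z,P) for r,z in((60,.171),(160,.171),(60,.1),(160,.1))])
ys,xs=np.nonzero(m); k=np.abs(xs-258)>12; (cx,cy),(w,h),an=cv2.fitEllipse(np.c_[xs[k],ys[k]].astype(np.float32)); 
C=plane("wrist",(cx,cy),.073,P); print("rim",cx,cy,w,h,C)
R,p=P; t=C.copy(); s=(C-B)@d; M=B+d*s; print("mid",M); G=M-.028*d; print("grasp",G,"tool shift",R.T@(G-p), "in shares xy",(R.T@(G-p))[:2]/.15,"z to .338",(p[2]-.338)/.15, "spin err deg",np.degrees(np.arcsin(np.cross(R[:,0],d)[2])))
E
```

```text
fit 0.025697942457100196 254.8591522240245 0.9486041150858
[0.445  0.3087 0.174 ] [0.4431 0.2373 0.174 ] dir [0.0265 0.9996 0.    ]
ends [0.4454 0.3234 0.171 ] [0.4427 0.2203 0.171 ] [0.4463 0.3352 0.1   ] [0.443  0.2086 0.1   ]
rim 257.3817443847656 111.14501953125 66.40827941894531 68.73846435546875 [0.4444 0.2734 0.073 ]
mid [0.4441 0.2734 0.174 ]
grasp [0.4433 0.2454 0.174 ] tool shift [0.0463 0.0031 0.3283] in shares xy [0.3088 0.0204] z to .338 1.0956180350029192 spin err deg 1.6334214440122363
```

```bash

python3 -m pendant '[{"x":0.15,"y":0.01,"z":0.1,"spin":-0.01},{"x":0.31,"y":0.02,"z":0.3,"spin":-0.02},{"x":0.31,"y":0.02,"z":0.5,"spin":-0.02},{"x":0.31,"y":0.02,"z":0.7,"spin":-0.02},{"x":0.31,"y":0.02,"z":0.7,"spin":-0.02},{"x":0.31,"y":0.02,"z":0.7,"spin":-0.02}]' - 50
python3 -m pendant '[{"x":0,"y":0,"z":0.1,"spin":0},{"x":0,"y":0,"z":0.2,"spin":0},{"x":0,"y":0,"z":0.3,"spin":0},{"x":0,"y":0,"z":0.4,"spin":0},{"x":0,"y":0,"z":0.4,"spin":0},{"x":0,"y":0,"z":0.4,"spin":0}]'
python3 -m pendant '[{"x":0,"y":0,"z":0,"spin":0},{"x":0,"y":0,"z":0,"spin":0},{"x":0,"y":0,"z":0,"spin":0},{"x":0,"y":0,"z":0,"spin":0},{"x":0,"y":0,"z":0,"spin":0},{"x":0,"y":0,"z":0,"spin":0},{"x":0,"y":0,"z":0,"spin":0},{"x":0,"y":0,"z":0,"spin":0},{"x":0,"y":0,"z":0,"spin":0},{"x":0,"y":0,"z":0,"spin":0}]' -1 50
```

```text
clock: 4.4
position: [0.4432, 0.2458, 0.3984]
orientation: [0.0, 0.715, 0.699, 0.0]
wrist_force: [0.5, -0.6, 0.2]
gripper_width: 0.0929
grasp_force: 0.0
clock: 5.0
position: [0.4431, 0.2467, 0.3371]
orientation: [-0.0, 0.715, 0.699, -0.0]
wrist_force: [0.2, -0.2, 0.9]
gripper_width: 0.093
grasp_force: 0.0
clock: 6.0
position: [0.4431, 0.2467, 0.3373]
orientation: [-0.0, 0.715, 0.699, 0.0]
wrist_force: [-0.3, 0.2, -0.1]
gripper_width: 0.0179
grasp_force: 0.0
```

```bash

python3 -m pendant '[{"x":0,"y":0,"z":0,"spin":0},{"x":0,"y":0,"z":0,"spin":0},{"x":0,"y":0,"z":0,"spin":0},{"x":0,"y":0,"z":0,"spin":0},{"x":0,"y":0,"z":0,"spin":0}]'
python3 -m pendant '[{"x":0,"y":0,"z":-0.03,"spin":0},{"x":0,"y":0,"z":-0.08,"spin":0},{"x":0,"y":0,"z":-0.16,"spin":0},{"x":0,"y":0,"z":-0.24,"spin":0},{"x":0,"y":0,"z":-0.32,"spin":0},{"x":0,"y":0,"z":-0.4,"spin":0},{"x":0,"y":0,"z":-0.48,"spin":0},{"x":0,"y":0,"z":-0.53,"spin":0},{"x":0,"y":0,"z":-0.54,"spin":0},{"x":0,"y":0,"z":-0.54,"spin":0}]'
python3 - <<'E'
from h import *
for n in("side","wrist"): cv2.imwrite(f"pics/{n}3.png",imaging.read_camera(n))
R,p=tool(); print(R.round(4).tolist(),p)
cv2.imwrite("pics/two3.png",cv2.resize(np.hstack([cv2.imread(f"pics/{n}3.png") for n in("side","wrist")]),(800,300)))
E
```

```text
clock: 6.5
position: [0.4431, 0.2467, 0.3373]
orientation: [0.0, 0.715, 0.699, 0.0]
wrist_force: [0.9, 0.3, 0.6]
gripper_width: 0.0066
grasp_force: 50.0
clock: 7.5
position: [0.4431, 0.2467, 0.4182]
orientation: [-0.0, 0.715, 0.699, 0.0]
wrist_force: [0.2, 0.2, -2.1]
gripper_width: 0.0065
grasp_force: 50.0
[[0.0223, 0.9998, -0.0007], [0.9998, -0.0223, -0.0004], [-0.0004, -0.0007, -1.0]] [0.44303083 0.24667293 0.41765763]
```

View pics/two3.png

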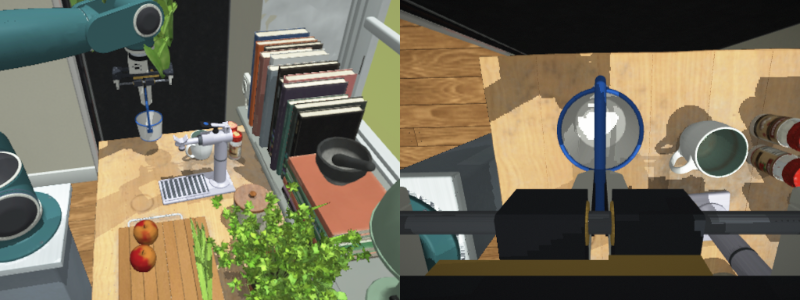

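The pail hangs level in the grip with about 2 N of load. I'll carry it over to stand in front of the hook.

```bash

python3 -m pendant '[{"x":-0.03,"y":0,"z":0,"spin":0},{"x":-0.1,"y":0,"z":0,"spin":0},{"x":-0.2,"y":0.01,"z":0,"spin":0},{"x":-0.32,"y":0.01,"z":0,"spin":0},{"x":-0.44,"y":0.02,"z":0,"spin":0},{"x":-0.56,"y":0.02,"z":0,"spin":0},{"x":-0.66,"y":0.03,"z":0,"spin":0},{"x":-0.75,"y":0.03,"z":0,"spin":0}]'
python3 -m pendant '[{"x":-0.1,"y":0,"z":0,"spin":-0.01},{"x":-0.21,"y":0,"z":0,"spin":-0.02},{"x":-0.32,"y":0.01,"z":0,"spin":-0.03},{"x":-0.43,"y":0.01,"z":0,"spin":-0.04},{"x":-0.53,"y":0.02,"z":0,"spin":-0.05},{"x":-0.62,"y":0.02,"z":0,"spin":-0.056},{"x":-0.69,"y":0.02,"z":0,"spin":-0.056},{"x":-0.73,"y":0.02,"z":0,"spin":-0.056},{"x":-0.74,"y":0.02,"z":0,"spin":-0.056},{"x":-0.74,"y":0.02,"z":0,"spin":-0.056},{"x":-0.74,"y":0.02,"z":0,"spin":-0.056}]'
python3 - <<'E'
from h import *
for n in("side","wrist","top"): cv2.imwrite(f"pics/{n}4.png",imaging.read_camera(n))
R,p=tool(); print(R.round(4).tolist(),p)
s=cv2.imread("pics/side4.png")[100:250,130:330]; w=cv2.imread("pics/wrist4.png")
cv2.imwrite("pics/two4.png",np.vstack([cv2.resize(s,(400,300),interpolation=cv2.INTER_CUBIC),cv2.resize(w,(400,300))]))
E
```

```text
clock: 8.4
position: [0.4449, 0.1324, 0.4183]
orientation: [0.0, 0.715, 0.699, 0.0]
wrist_force: [-0.3, 0.0, -2.0]
gripper_width: 0.0065
grasp_force: 50.0
clock: 9.5
position: [0.4456, 0.0234, 0.4182]
orientation: [-0.0, 0.683, 0.73, 0.0]
wrist_force: [0.1, 1.1, -2.7]
gripper_width: 0.0066
grasp_force: 50.0
[[-0.0662, 0.9978, -0.0], [0.9978, 0.0662, 0.0001], [0.0001, -0.0, -1.0]] [0.4455917  0.02340129 0.4182351 ]
```

View pics/two4.png

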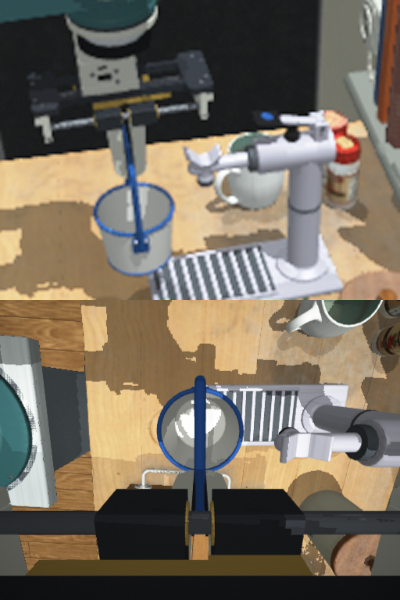

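The side view (top half) shows the pail hanging a little short of the hook, with the hook at crop (203,160). The wrist view (bottom half) shows the hook lip at wrist px about (362,187), roughly on the spout's line. I'll check that against the estimate.

```bash
python3 - <<'E'
from h import *
np.set_printoptions(precision=4,suppress=True)
P=tool(); w=lambda a,b:(a*1.28,(b-300)*1.28)
print("lip ends z.231",plane("wrist",w(288,428),.231,P),plane("wrist",w(288,465),.231,P))
print("spout at z.213",plane("wrist",w(350,440),.213,P),"lip front",plane("wrist",w(275,447),.231,P))
print("lip side",plane("side",(130+187/2,100+152/2),.231),"rear",plane("side",(130+218/2,100+150/2),.227),"nozzle",plane("side",(130+206/2,100+186/2),.178))
i=cv2.imread("pics/wrist4.png"); m=cv2.inRange(cv2.cvtColor(i,cv2.COLOR_BGR2HSV),(100,110,50),(125,255,255)); ys,xs=np.nonzero(m)
v0=ys.min(); print("bar far end",plane("wrist",(xs[ys==v0].mean(),v0),.251,P)); 
k=np.abs(xs-256)>14; e=cv2.fitEllipse(np.c_[xs[k],ys[k]].astype(np.float32)); print("rim",e,plane("wrist",e[0],.154,P))
R,p=P; print("expected mid",p+R[:,0]*.026+R[:,2]*.167)
E
```

```text
lip ends z.231 [0.5107 0.0705 0.231 ] [0.5159 0.0405 0.231 ]
spout at z.213 [0.5738 0.0608 0.213 ] lip front [0.503  0.0547 0.231 ]
lip side [0.5131 0.0495 0.231 ] rear [0.5496 0.0517 0.227 ] nozzle [0.5329 0.0473 0.178 ]
bar far end [0.4406 0.1033 0.251 ]
rim ((255.8085174560547, 166.66827392578125), (104.66848754882812, 105.79449462890625), 84.8113021850586) [0.4439 0.0497 0.154 ]
expected mid [0.4439 0.0494 0.2512]
```

Everything agrees to about 1 mm. Now forward 90 mm and then down.

```bash

python3 -m pendant '[{"x":0.01,"y":0.03,"z":0,"spin":0},{"x":0.01,"y":0.08,"z":0,"spin":0},{"x":0.01,"y":0.15,"z":0,"spin":0},{"x":0.01,"y":0.23,"z":0,"spin":0},{"x":0.01,"y":0.31,"z":0,"spin":0},{"x":0.01,"y":0.39,"z":0,"spin":0},{"x":0.01,"y":0.47,"z":0,"spin":0},{"x":0.01,"y":0.53,"z":0,"spin":0},{"x":0.01,"y":0.57,"z":0,"spin":0},{"x":0.01,"y":0.595,"z":0,"spin":0},{"x":0.01,"y":0.6,"z":0,"spin":0},{"x":0.01,"y":0.6,"z":0,"spin":0},{"x":0.01,"y":0.6,"z":0,"spin":0},{"x":0.01,"y":0.6,"z":0,"spin":0}]'
python3 -m pendant '[{"x":0,"y":0,"z":0.02,"spin":0},{"x":0,"y":0,"z":0.05,"spin":0},{"x":0,"y":0,"z":0.08,"spin":0},{"x":0,"y":0,"z":0.11,"spin":0},{"x":0,"y":0,"z":0.13,"spin":0},{"x":0,"y":0,"z":0.14,"spin":0},{"x":0,"y":0,"z":0.14,"spin":0},{"x":0,"y":0,"z":0.14,"spin":0}]'
python3 -m pendant '[{"x":0,"y":0,"z":0.01,"spin":0},{"x":0,"y":0,"z":0.02,"spin":0},{"x":0,"y":0,"z":0.03,"spin":0},{"x":0,"y":0,"z":0.04,"spin":0},{"x":0,"y":0,"z":0.05,"spin":0},{"x":0,"y":0,"z":0.05,"spin":0},{"x":0,"y":0,"z":0.05,"spin":0}]'
python3 - <<'E'
from h import *
s=imaging.read_camera("side"); cv2.imwrite("pics/side5.png",s); w=imaging.read_camera("wrist"); cv2.imwrite("pics/wrist5.png",w)
cv2.imwrite("pics/two5.png",np.vstack([cv2.resize(s[120:270,130:330],(400,300),interpolation=cv2.INTER_CUBIC),cv2.resize(w,(400,300))]))
E
```

```text
clock: 11.05
position: [0.535, 0.0305, 0.4184]
orientation: [0.0, 0.684, 0.73, 0.0]
wrist_force: [0.2, 0.6, -1.8]
gripper_width: 0.0066
grasp_force: 50.0
clock: 11.85
position: [0.5353, 0.0305, 0.3974]
orientation: [0.0, 0.683, 0.73, 0.0]
wrist_force: [-0.5, 0.1, -2.0]
gripper_width: 0.0065
grasp_force: 50.0
clock: 12.55
position: [0.5353, 0.0305, 0.3897]
orientation: [-0.0, 0.683, 0.73, -0.0]
wrist_force: [0.5, -0.1, -2.9]
gripper_width: 0.0066
grasp_force: 50.0
```

View pics/two5.png

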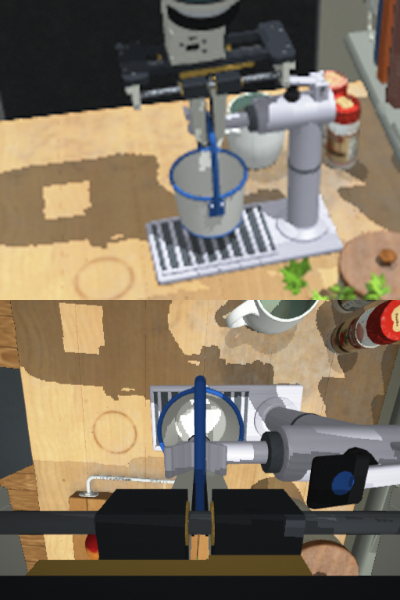

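The bar lies between the hook's lip (wrist px u≈168/400) and its rear flank (about 228/400). I'll lower in small steps until it takes the load.

```bash

python3 -m pendant '[{"x":0,"y":0,"z":0.005,"spin":0},{"x":0,"y":0,"z":0.01,"spin":0},{"x":0,"y":0,"z":0.01,"spin":0},{"x":0,"y":0,"z":0.01,"spin":0}]'
python3 -m pendant '[{"x":0,"y":0,"z":0.005,"spin":0},{"x":0,"y":0,"z":0.01,"spin":0},{"x":0,"y":0,"z":0.01,"spin":0},{"x":0,"y":0,"z":0.01,"spin":0}]'
```

```text
clock: 13.05
position: [0.5353, 0.0305, 0.3882]
orientation: [-0.0, 0.683, 0.73, -0.0]
wrist_force: [-1.0, -0.0, -1.6]
gripper_width: 0.0069
grasp_force: 50.0
clock: 13.45
position: [0.5353, 0.0305, 0.3867]
orientation: [-0.0, 0.683, 0.73, -0.0]
wrist_force: [-0.4, 0.4, -2.0]
gripper_width: 0.0064
grasp_force: 50.0
```

```bash

python3 -m pendant '[{"x":0,"y":0,"z":0.005,"spin":0},{"x":0,"y":0,"z":0.01,"spin":0},{"x":0,"y":0,"z":0.01,"spin":0},{"x":0,"y":0,"z":0.01,"spin":0}]'
python3 -m pendant '[{"x":0,"y":0,"z":0.005,"spin":0},{"x":0,"y":0,"z":0.01,"spin":0},{"x":0,"y":0,"z":0.01,"spin":0},{"x":0,"y":0,"z":0.01,"spin":0}]'
```

```text
clock: 13.85
position: [0.5353, 0.0305, 0.3853]
orientation: [0.0, 0.684, 0.73, 0.0]
wrist_force: [0.2, -1.0, -1.2]
gripper_width: 0.0065
grasp_force: 50.0
clock: 14.25
position: [0.5353, 0.0304, 0.3845]
orientation: [0.0, 0.684, 0.73, 0.0]
wrist_force: [-2.5, -2.4, 6.4]
gripper_width: 0.0062
grasp_force: 50.0
```

The bar is seated: the vertical force went from -2 to +6 N. I'll ease back 1 mm and open partway.

```bash

python3 -m pendant '[{"x":0,"y":0,"z":-0.007,"spin":0},{"x":0,"y":0,"z":-0.007,"spin":0},{"x":0,"y":0,"z":-0.007,"spin":0}]'
python3 -m pendant '[{"x":0,"y":0,"z":0,"spin":0},{"x":0,"y":0,"z":0,"spin":0},{"x":0,"y":0,"z":0,"spin":0},{"x":0,"y":0,"z":0,"spin":0},{"x":0,"y":0,"z":0,"spin":0},{"x":0,"y":0,"z":0,"spin":0},{"x":0,"y":0,"z":0,"spin":0}]' -0.4 30
python3 - <<'E'
from h import *
s=imaging.read_camera("side"); cv2.imwrite("pics/side6.png",s); w=imaging.read_camera("wrist"); cv2.imwrite("pics/wrist6.png",w)
cv2.imwrite("pics/two6.png",np.vstack([cv2.resize(s[120:270,130:330],(400,300),interpolation=cv2.INTER_CUBIC),cv2.resize(w,(400,300))]))
E
```

```text
clock: 14.55
position: [0.5353, 0.0305, 0.3849]
orientation: [0.0, 0.683, 0.73, 0.0]
wrist_force: [0.2, -0.9, 1.9]
gripper_width: 0.0063
grasp_force: 50.0
clock: 15.25
position: [0.5353, 0.0305, 0.3848]
orientation: [-0.0, 0.683, 0.73, 0.0]
wrist_force: [-0.3, 0.5, -0.5]
gripper_width: 0.0279
grasp_force: 0.0
```

View pics/two6.png

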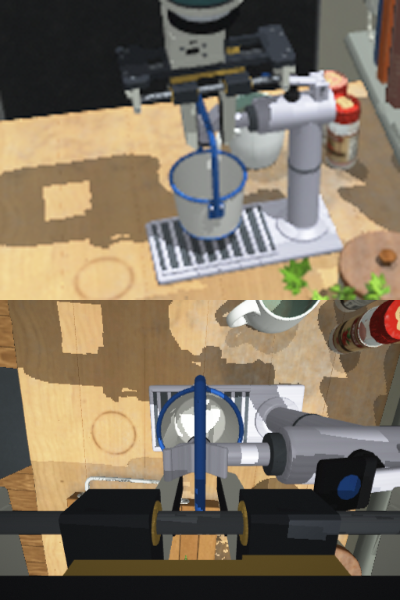

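The pail hangs seated in the hook and the fingers are clear of the bar on both sides. I'll go up, close the gripper, and move over the lever pad.

```bash

python3 -m pendant '[{"x":0,"y":0,"z":-0.05,"spin":0},{"x":0,"y":0,"z":-0.15,"spin":0},{"x":0,"y":0,"z":-0.27,"spin":0},{"x":0,"y":0,"z":-0.4,"spin":0},{"x":0,"y":0,"z":-0.52,"spin":0},{"x":0,"y":0,"z":-0.62,"spin":0},{"x":0,"y":0,"z":-0.62,"spin":0}]'
python3 -m pendant '[{"x":0.02,"y":0.1,"z":0,"spin":0},{"x":0.06,"y":0.2,"z":0,"spin":0},{"x":0.1,"y":0.3,"z":0,"spin":0},{"x":0.15,"y":0.4,"z":0,"spin":0},{"x":0.17,"y":0.49,"z":0,"spin":0},{"x":0.17,"y":0.5,"z":0,"spin":0},{"x":0.17,"y":0.5,"z":0,"spin":0},{"x":0.17,"y":0.5,"z":0,"spin":0}]' -1 30
python3 - <<'E'
from h import *
np.set_printoptions(precision=4,suppress=True)
n={}
for c in("side","wrist","top"): n[c]=imaging.read_camera(c); cv2.imwrite(f"pics/{c}7.png",n[c])
P=tool()
for c,b in(("wrist",(330,150,512,384)),("side",(240,140,290,175)),("top",(220,135,255,165))):
    m=cv2.inRange(cv2.cvtColor(n[c],cv2.COLOR_BGR2HSV),(100,110,50),(125,255,255)); k,l,st,ce=cv2.connectedComponentsWithStats(m)
    for j in range(1,k):
        if st[j,4]>12 and b[0]<ce[j][0]<b[2] and b[1]<ce[j][1]<b[3]: print(c,st[j],ce[j],plane(c,ce[j],.262,P))
print(P)
cv2.imwrite("pics/two7.png",np.vstack([cv2.resize(n["side"][110:260,150:350],(400,300),interpolation=cv2.INTER_CUBIC),cv2.resize(n["wrist"],(400,300))]))
E
```

```text
clock: 16.05
position: [0.5352, 0.0305, 0.4806]
orientation: [0.001, 0.683, 0.73, 0.001]
wrist_force: [0.3, 0.1, -0.8]
gripper_width: 0.0278
grasp_force: 0.0
clock: 16.85
position: [0.6081, 0.0606, 0.4778]
orientation: [-0.0, 0.684, 0.73, -0.0]
wrist_force: [-0.9, 0.4, 0.6]
gripper_width: 0.0006
grasp_force: 0.0
wrist [452 192   5   8  33] [453.9697 195.4242] [0.7515 0.0841 0.262 ]
wrist [464 198   9  12  53] [468.5094 202.7925] [0.7636 0.0793 0.262 ]
wrist [481 209   7   8  32] [483.9688 211.9375] [0.7769 0.073  0.262 ]
side [260 156   7   5  24] [262.9583 157.75  ] [0.6083 0.0613 0.262 ]
(array([[-0.0654,  0.9979,  0.0004],
       [ 0.9979,  0.0654, -0.    ],
       [-0.    ,  0.0004, -1.    ]]), array([0.608 , 0.0606, 0.4781]))
```

View pics/two7.png

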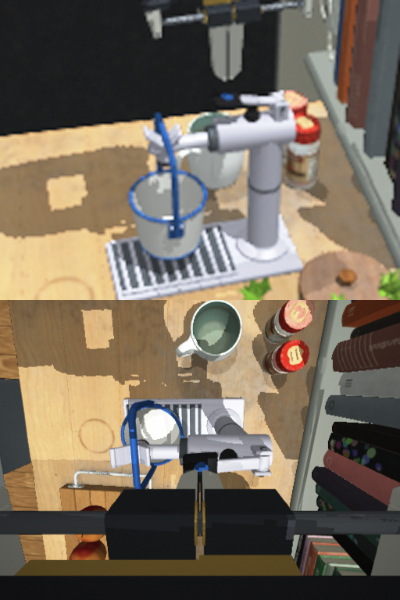

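The pail hangs free in the hook, and the closed fingertips are above the pad (tip at side crop (228,78), pad at (226,98)). I'll press down in steps.

```bash

python3 -m pendant '[{"x":0,"y":0,"z":0.04,"spin":0},{"x":0,"y":0,"z":0.08,"spin":0},{"x":0,"y":0,"z":0.11,"spin":0},{"x":0,"y":0,"z":0.13,"spin":0},{"x":0,"y":0,"z":0.15,"spin":0},{"x":0,"y":0,"z":0.16,"spin":0},{"x":0,"y":0,"z":0.16,"spin":0}]'
for i in 1 2 3; do python3 -m pendant '[{"x":0,"y":0,"z":0.008,"spin":0},{"x":0,"y":0,"z":0.016,"spin":0},{"x":0,"y":0,"z":0.016,"spin":0},{"x":0,"y":0,"z":0.016,"spin":0}]' | egrep 'posi|wrist_f'; done
```

```text
clock: 17.7
position: [0.6085, 0.0609, 0.4536]
orientation: [-0.0, 0.684, 0.73, -0.0]
wrist_force: [-0.7, -0.5, 0.2]
gripper_width: 0.0006
grasp_force: 0.0
position: [0.6084, 0.0608, 0.4514]
wrist_force: [-0.1, -0.2, -0.2]
position: [0.6084, 0.0609, 0.4492]
wrist_force: [-2.0, 0.5, 2.2]
position: [0.6084, 0.0609, 0.4466]
wrist_force: [-1.7, 0.8, 3.0]
```

Contact came at a tip height of about 0.264 m, as expected for the sloping pad. Level is at TCP z = 0.434.

```bash

python3 -m pendant '[{"x":0,"y":0,"z":0.012,"spin":0},{"x":0,"y":0,"z":0.024,"spin":0},{"x":0,"y":0,"z":0.036,"spin":0},{"x":0,"y":0,"z":0.048,"spin":0},{"x":0,"y":0,"z":0.06,"spin":0},{"x":0,"y":0,"z":0.07,"spin":0},{"x":0,"y":0,"z":0.078,"spin":0},{"x":0,"y":0,"z":0.084,"spin":0},{"x":0,"y":0,"z":0.084,"spin":0},{"x":0,"y":0,"z":0.084,"spin":0},{"x":0,"y":0,"z":0.084,"spin":0},{"x":0,"y":0,"z":0.084,"spin":0}]'
python3 - <<'E'
from h import *
F=[]
n={c:imaging.read_camera(c) for c in("side","wrist")}
for c in n: cv2.imwrite(f"pics/{c}8.png",n[c])
for _ in range(8): imaging.read_camera("top"); o=get_obs(); F.append([*o["wrist_force"],o["position"][2]])
print(np.mean(F,0).round(4))
cv2.imwrite("pics/two8.png",np.vstack([cv2.resize(n["side"][120:220,190:310],(480,400),interpolation=cv2.INTER_CUBIC),cv2.resize(n["wrist"],(480,200))]))
E
```

```text
clock: 20.1
position: [0.6083, 0.0609, 0.4341]
orientation: [-0.0, 0.683, 0.73, -0.0]
wrist_force: [-4.5, -0.4, 5.5]
gripper_width: 0.0006
grasp_force: 3.0
[-4.6504 -0.1435  6.0212  0.4341]
```

View pics/two8.png

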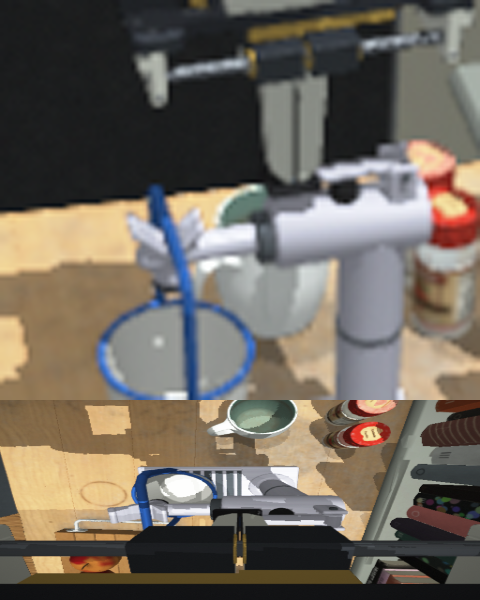

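The lever is level (TCP z 0.4341, about 6 N at the pad), and the pail still hangs in the hook (bar at crop (158,190)).

```bash
python3 -c "
from cell import job
print(job.sign_off())"
```

```text
the job is handed in; nothing more can be done
None
```

The pail hangs free in the hook under the nozzle. The job was handed in at about 21 s with the arm still holding the thumb lever level, pressing with about 6 N.

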